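# Tare a beam comparator and check that it balances

### The job

Get the beam comparator ready for weighing the gas canister. With the beam still arrested, slide the loose tare block along its shelf until it sits flush against the fixed block, then swing the arrest lever all the way over to release the beam, take the hand off the instrument and let the beam hang free, level and still, for two seconds. Then swing the lever all the way back so that the beam is arrested again with the block still flush; never let the released beam drop against its stop, and leave the bottle, the vial rack and the spanner where they are.

Things in the scene. Friction and masses are not known exactly. Their poses are not given: they have to be found in the camera images.
- comparator: Beam comparator, fixed to the bench: white base plate 160 (x) x 400 (y) x 30 mm high, mid column 58 x 50 mm up to z = 202 that carries the beam along y. Origin: centre of the base on the bench; x to the back, y along the beam towards the shelf with the steel blocks. Under the beam a dark arrest bar (x -8 to 8, y -85 to 85, z 115 to 125 mm) with pads on posts at y = -75 and 75.
- pivot (a point): Hinge point of the beam, at (0, 0, 190) mm in the comparator's frame; the axes are the comparator's.
- beam (a joint): Tilt of the beam about the comparator's x axis (rad): 0 level, positive with the shelf end (+y) up; stops at -0.12 and 0.12. Arrested, two pads hold it level. Released, it balances level only with the loose block flush; 3 mm of gap tilts it by about 0.026.
- fixed_face (a point): Point on the beam where the outer (+y) face of the fixed tare block meets the shelf floor, on the shelf's centre line (z = 170 mm); axes as the comparator's when level. The fixed block (steel, 36 x 40 x 40 mm, four screw heads on top) is on its -y side, part of the beam. The loose block is flush when its origin is 20 mm from here in y.
- tare_block: Loose tare block: steel, 36 (x) x 40 (y) x 40 mm high, 0.45 kg, with a turned knob on top (look only, 14 mm wide, 12 high). Origin: centre of its underside, on the shelf floor 170 mm above the bench. The shelf is 45 mm wide; lips 8 mm high guide the block (1.5 mm clear each side) and close the outer end, 97 mm from the fixed face. Starts 20 to 40 mm outwards (+y) of the fixed block.
- arrest_lever (a joint): Angle of the arrest lever about the vertical axis at lever_pivot (rad): 0 arrested (knob towards the column), 1.0 fully released (knob towards -y), growing anticlockwise seen from above. It stays where it is left; about 2 N at the knob moves it. It lowers the arrest bar by 12 mm.
- lever_knob (a point): Point on the axis of the lever's upright black knob (a post 14 mm in diameter, from z = 44 to 95 mm), at z = 75 mm, 80 mm from the lever's axis. It stands partly below the canister, so the gripper must come to it tilted, leaning back towards the robot.
- lever_pivot (a point): Point on the lever's vertical axis at (40, -100, 75) mm in the comparator's frame. At lever angle a the knob lies at (40 - 80 cos(a - 0.5), -100 - 80 sin(a - 0.5)) mm in the comparator's frame.
- solvent_bottle: Bystander: amber bottle, 68 mm diameter, 150 mm high, standing beyond the shelf end. Origin: centre of its underside.
- vial_rack: Bystander: grey rack of capped vials, 100 x 160 x 44 mm, behind the comparator. Origin: centre of its underside.
- spanner: Bystander: steel spanner lying on the bench beyond the canister end. Origin: its underside, near the middle.
- canister (a point): Centre of the steel gas canister strapped on the beam's -y arm: diameter 56 mm, lying along y, 116 mm long plus a 24 mm valve at its -y end, centre line 198 mm above the bench, its cradle's underside at 165 mm. It overhangs the arrest lever.
Things that resemble listed ones, but are neither listed nor needed, are in the scene too. Of the things like the tare_block, leave any that is green or pink; of the rest the smaller one is meant.

How it is judged (in metres and radians):
On the way, in this order (a step that is already met when the one before it is completed fails the run):
1. the loose block is flush against the fixed block (gap under 2.5 mm) on its shelf, with the lever still at arrested (y of tare_block in the frame of fixed_face between 0.017 and 0.0225 m and z of tare_block in the frame of fixed_face between -0.003 and 0.003 m and value of joint arrest_lever below 0.2 rad), for 0.2 s.
2. the lever is fully released (above 0.88 rad) and the beam hangs free, level within 0.035 rad and still, with the robot off the instrument, for 1.5 s (value of joint arrest_lever above 0.88 rad and value of joint beam between -0.035 and 0.035 rad and velocity of joint beam between -0.08 and 0.08 rad/s and contact force between each of the arm, the fingers and comparator below 0.2 N and contact force between each of the arm, the fingers and tare_block below 0.2 N), for 1.5 s.
At the end, for the whole second after the job is handed in: The lever is back at arrested (below 0.12 rad), the beam is held level (within 0.015 rad), and the loose block rests on its shelf, flush against the fixed block (gap under 2.5 mm); bottle, rack and spanner within 20 mm of where they stood (value of joint arrest_lever below 0.12 rad and value of joint beam between -0.015 and 0.015 rad and y of tare_block in the frame of fixed_face between 0.017 and 0.0225 m and z of tare_block in the frame of fixed_face between -0.003 and 0.003 m and linear speed of tare_block below 0.02 m/s); the robot touches nothing.
It fails at once if the beam drops against its stop (tilts over 0.1 rad) (value of joint beam above 0.1 rad or value of joint beam below -0.1 rad).
It fails at once if the bottle, the vial rack or the spanner is moved by more than 20 mm (distance of any of solvent_bottle, vial_rack, spanner from where it was at the start of the episode above 0.02 m).
It also fails if it takes over 72 s, if anything falls off the work surface, if the arm or the gripper's body presses on something with over 40 N, if the wrist force passes 120 N, or if a joint passes its speed limit or range.

### The arm

A 6-joint arm with a two-finger parallel gripper is mounted at the origin on the work surface. World frame = base frame: x ahead of the robot, y to its left, z up, the work surface at z = 0. Lengths are in mm, angles in rad, forces in N, time in s.
With the tool pointing down it reaches from about 350 to 725 mm from the base axis. Payload 6 kg.
Tool frame: the origin (TCP) lies where the fingers leave the gripper's body, on its centre line; the fingertips stand 73 mm ahead of it and the grasp point (between the pads) lies 54 mm ahead of it (arm.nose_length is the distance from the TCP to the fingertips, in mm); z points along the fingers, y is the line along which they close (so a half turn about z gives the same grasp; the last joint's range is limited). The gripper opens to 85 mm and grips with 20 to 120 N. Pads are 22 mm wide; open, the fingers measure 114 mm over their backs; the gripper's body (76 mm by 85 mm) begins 54 mm behind the grasp point. The pads swing forward as they close: fully open they stand 13 mm farther back than shut.
Start: joints at [1.588, 0.04, 0.085, 0, -1.615, -0.334], TCP at [186.89, 570.135, 303.861] pointing down, gripper open.
Joint ranges: [-2.56, 2.56], [-1.29, 2.01], [-1.08, 1.49], [-3.29, 1.98], [-2.81, -0.18], [-2.99, 2.99]. Speed limits (rad/s): [2.57, 2.57, 3.01, 3.14, 3.14, 3.14].

### API

Orientations are given as a rotation vector (axis times angle).
In Python, from workcell import arm gives the robot as it stands.
- The arm moves only by the shell command python3 -m inch 'ROWS' [OPENING] [FORCE]. ROWS is text: rows parted by semicolons, each of 6 numbers parted by spaces: the shift along the tool's x, y, z in m, then the turn, a rotation vector about the tool's x, y, z in units of 6 degrees (1.0 is 6 degrees). A call has 1 to 10 rows; each row shifts and turns the commanded pose from where the row before left it, along the tool's axes as they then stand; what a row does not reach is not made up. A row lasts 1/12 s, in which the tool goes at most 41.7 mm and 7.16 degrees, less where a joint would pass 70% of its speed; a pose out of reach is approached as far as the arm can. A call is refused whole if a number of a shift passes 0.0417 or a number of a turn 1, either way. A call with a gripper value outside its range is refused whole. OPENING is the opening, from -1 (shut) to 1 (fully open), set as the call begins (- or left out, the last holds). The fingers move at their own pace and stop on an object; FORCE is the grip in N (left out, the last holds). Time passes only in rows, so rows that do not move let the fingers close. It gives the time, the measured TCP pose, the force, the opening and the grip force at its end, in the units of the state.
- arm.sense(): the state, without advancing time (a new reading comes with each control period).
- arm.read_camera(name): name is "side" or "top"; returns a dict with "pixels" (420x560x3 uint8, blue, green, red), "fx", "fy", "cx", "cy" (pixels), "distortion" ([k1, k2, p1, p2, k3] as OpenCV has them; the pictures are not rectified), "R" (3x3) and "t" (3): a world point X has camera coordinates R X + t. Camera axes: x right, y down, z forward; pixel columns grow to the right and rows downward; lengths in mm; the calibration is good to about 2 mm. A picture is of the moment at which its call begins. There is no depth.
- arm.finish_job(): hands the job in; it is judged then, once.
Trained networks look in a picture, given as the dict that the camera call returned (one of the last four; its "shot" number tells which), for a name from the list of things; names that differ only in an ending like _2 or _b are one class to them, and where a whole thing is asked for, a point or a joint stands for the part that bears it (a point fixed in the world has none). Each returns a list of dicts, best first, with "conf" (0 to 1); they miss things now and then, are a little off and sometimes report something else, mostly with a low value. They report only what shows in the picture. A call takes as long as a camera call. They do not tell look-alikes from the thing itself.
- arm.masks_of(target, picture): "region" (420x560 bool, what is visible of it) and "extent" ([left, top, right, bottom] in pixels, round what is visible of it).
- arm.pinpoint(target, picture): "point" ([row, column] in pixels: a listed point, or the origin of a listed thing).
The state is a dict: "time": time; "joint_pos": joint angles; "qd": joint speeds; "effort": joint torques, N m; "ee_pos": TCP position; "tcp_rot": TCP orientation; "ft_force": force on the tool from outside, world axes, zero at the start; "moment": the same for the moment, N m; "opening": finger opening in mm; "grip_force": force on a finger pad.
Only numpy, scipy, OpenCV 4.12 (cv2) and the standard library are available. Lean on these libraries where they do the work, as an engineer would, in place of code of your own. Each camera call takes 0.05 s, during which the arm holds its last target. There are 200 camera calls.

## Working session

There is one attempt and no reset: what is moved stays moved. The work goes in short steps, Python scripts to look and compute and a shell command to move; the robot and the scene stay as the last step left them, time stands still between calls to the robot, and variables do not carry over. Pictures are saved under pics/ and viewed, at most 10 in all, crops included, and the job is handed in when it is done.

```bash
mkdir -p pics; ls
cat > h.py <<'E'
import numpy as np, cv2
from workcell import arm
from scipy.spatial.transform import Rotation as Ro
def ray(p,rc):
    K=np.array([[p["fx"],0,p["cx"]],[0,p["fy"],p["cy"]],[0,0,1]])
    u=cv2.undistortPoints(np.array([[[rc[1],rc[0]]]],float),K,np.array(p["distortion"],float)).ravel()
    R=np.array(p["R"]);t=np.array(p["t"]).ravel()
    return -R.T@t, R.T@np.array([u[0],u[1],1])
def atz(p,rc,z):
    c,d=ray(p,rc); return c+d*(z-c[2])/d[2]
def proj(p,X):
    K=np.array([[p["fx"],0,p["cx"]],[0,p["fy"],p["cy"]],[0,0,1]])
    q,_=cv2.projectPoints(np.array(X,float).reshape(-1,3),cv2.Rodrigues(np.array(p["R"],float))[0],np.array(p["t"],float),K,np.array(p["distortion"],float))
    return q.reshape(-1,2)[:,::-1]
def tri(p1,a,p2,b):
    c1,d1=ray(p1,a);c2,d2=ray(p2,b)
    s=np.linalg.lstsq(np.c_[d1,-d2],c2-c1,rcond=None)[0]
    x,y=c1+d1*s[0],c2+d2*s[1]
    return (x+y)/2,np.linalg.norm(x-y)
E
python3 - <<'E'
from h import *
np.set_printoptions(precision=1,suppress=True)
P={n:arm.read_camera(n) for n in("side","top")}
for n,p in P.items():
    cv2.imwrite(f"pics/{n}.png",p["pixels"])
    print(n,"cam",ray(p,(210,280)))
    for t in ["comparator","pivot","fixed_face","tare_block","lever_knob","lever_pivot","canister","solvent_bottle","vial_rack","spanner"]:
        print(t,[(np.round(r["point"],1).tolist(),round(r["conf"],2)) for r in arm.pinpoint(t,p)[:4]])
E
```

```text
pics
side cam (array([403.1, 682. , 662.1]), array([ 0.2, -0.8, -0.6]))
comparator [([259.6, 282.4], 0.81)]
pivot [([195.6, 285.3], 0.62)]
fixed_face [([223.3, 281.4], 0.8)]
tare_block [([244.1, 279.8], 0.77), ([299.5, 349.7], 0.68), ([271.0, 188.6], 0.63), ([345.8, 350.0], 0.6)]
lever_knob [([217.9, 298.3], 0.64)]
lever_pivot [([205.0, 268.8], 0.85), ([386.8, 243.2], 0.42)]
canister [([165.2, 284.0], 0.93)]
solvent_bottle [([261.5, 279.9], 0.7), ([384.4, 245.2], 0.57)]
vial_rack [([228.3, 216.3], 0.87)]
spanner [([174.1, 276.9], 0.67)]
top cam (array([ 472.4,   21.1, 1374.6]), array([ 0.1, -0. , -1. ]))
comparator [([217.2, 270.7], 0.79)]
pivot [([213.7, 268.0], 0.71)]
fixed_face [([221.0, 239.9], 0.72)]
tare_block [([280.5, 205.3], 0.81), ([223.4, 221.5], 0.71), ([154.2, 238.1], 0.63), ([272.9, 242.6], 0.52)]
lever_knob [([222.3, 294.4], 0.57)]
lever_pivot [([193.6, 297.0], 0.86)]
canister [([210.4, 313.0], 0.83)]
solvent_bottle [([226.3, 162.9], 0.77), ([212.9, 269.2], 0.66)]
vial_rack [([152.7, 287.8], 0.63)]
spanner [([178.1, 393.9], 0.63)]
```

Run:
```python
import cv2,numpy as np
a=cv2.imread("pics/side.png");b=cv2.imread("pics/top.png")
c=cv2.resize(a[100:400,120:440],None,fx=1.25*1.3,fy=1.25*1.3)
cv2.imwrite("pics/c1.png",cv2.resize(a[120:390,150:400],(555,600)))
cv2.imwrite("pics/c2.png",cv2.resize(b[120:320,140:407],(800,600)))
```

```text
(no output)
```

View pics/c1.png

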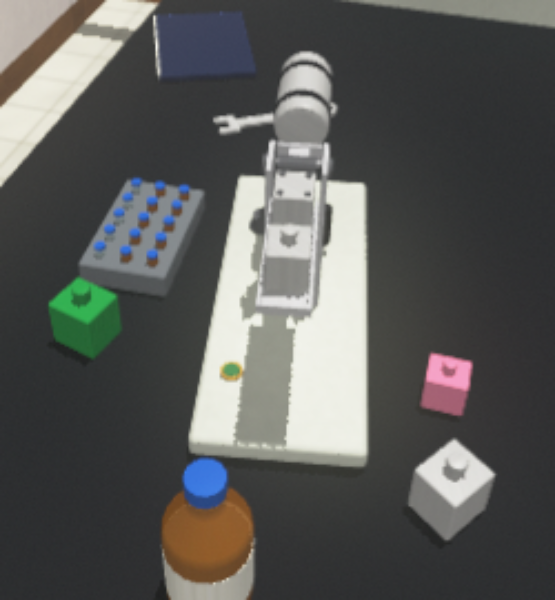

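View pics/c2.png

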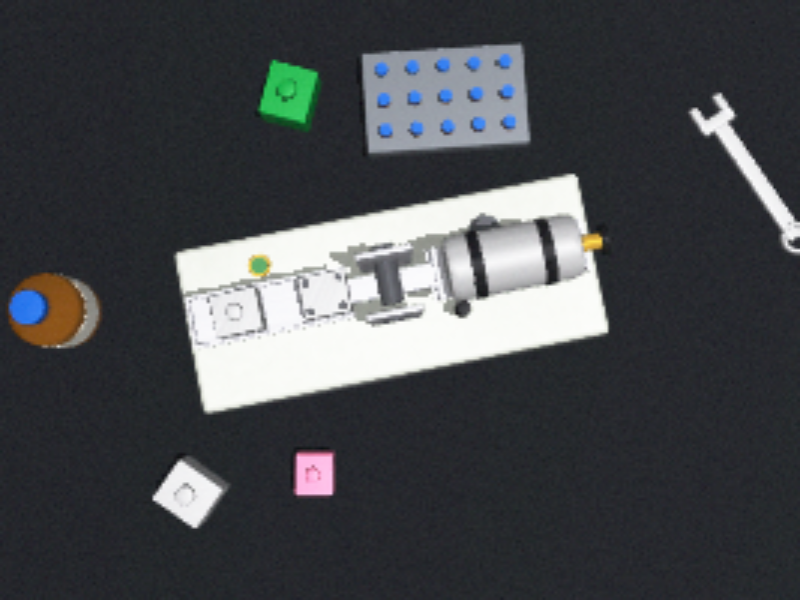

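Top view (full-picture pixels as row, column): four candidates for the tare block. White on the bench at (280,205), block on the shelf at (223,221), green at (154,238) and pink at (273,243). Green and pink are excluded. Of the two steel ones, the shelf block is smaller and sits between the lips, so it is the one meant, and the enlarged crop agrees. The black lever knob shows at about (223,294).

```bash
cat > fit.py <<'E'
from h import *
from scipy.optimize import least_squares
np.set_printoptions(precision=1,suppress=True)
P={n:arm.read_camera(n) for n in("side","top")}
ct=np.array([[252,175],[175,577],[332,608],[412,205]])/3+[120,140]
cs=np.array([[183,366],[177,240]])/2.22+[120,150]
print(np.array([atz(P["top"],c,30) for c in ct])); print([atz(P["side"],c,30) for c in cs])
# order: (+x,+y),(+x,-y),(-x,-y),(-x,+y)
C=np.array([[80,200,30],[80,-200,30],[-80,-200,30],[-80,200,30]])
obs=[("top",C,ct,1.)]
pts={"pivot":(0,0,190)}
for n in P:
    for t,X in pts.items():
        r=arm.pinpoint(t,P[n])
        if r: obs.append((n,np.array([X]),np.array([r[0]["point"]]),.5))
    r=arm.pinpoint("comparator",P[n]); obs.append((n,np.zeros((1,3)),np.array([r[0]["point"]]),.5))
def T(q,X): c,s=np.cos(q[2]),np.sin(q[2]); return np.asarray(X)@np.array([[c,s,0],[-s,c,0],[0,0,1]])+[q[0],q[1],0]
f=lambda q:np.concatenate([(w*(proj(P[n],T(q,X))-o)).ravel() for n,X,o,w in obs])
s=least_squares(f,[500,0,0.2],loss="soft_l1");q=s.x;print("pose",q[:2],round(q[2],4),"res",f(q))
inv=lambda W:T([0,0,-q[2]],np.asarray(W)-[q[0],q[1],0])
for n in P:
    print(n,"ff z170",inv(atz(P[n],arm.pinpoint("fixed_face",P[n])[0]["point"],170)))
    for r in arm.pinpoint("tare_block",P[n]): print("tb",inv(atz(P[n],r["point"],170)))
    for r in arm.pinpoint("lever_knob",P[n]): print("knob",inv(atz(P[n],r["point"],75)))
    print("can",inv(atz(P[n],arm.pinpoint("canister",P[n])[0]["point"],198)))
print("knobtop",inv(atz(P["top"],np.array([309,462])/3+[120,140],95)), "tb knob top",inv(atz(P["top"],np.array([312,233])/3+[120,140],222)))
print("knob0 world",T(q,[40-80*np.cos(.5),-100+80*np.sin(.5),75]),"pivotL",T(q,[40,-100,75]))
s=arm.sense();print({k:np.round(s[k],3) for k in s}); print(Ro.from_rotvec(s["tcp_rot"]).as_matrix())
E
python3 fit.py
```

```text
[[ 583.6  242.6   30. ]
 [ 651.2 -148.1   30. ]
 [ 498.1 -173.6   30. ]
 [ 429.5  214.9   30. ]]
[array([ 493.1, -169.7,   30. ]), array([ 646.2, -137.7,   30. ])]
pose [540.6  34.4] 0.1736 res [-0.4 -0.9 -0.9  0.2  0.6  1.   0.8 -0.9 -0.1 -0.8 -0.6  0.7 -0.1  0.6
  0.1 -0.2]
side ff z170 [ -1.1  79.3 170. ]
tb [ -3.5 126.4 170. ]
tb [-127.2  251.   170. ]
tb [ -6.3 175.6 170. ]
tb [146.7 214.7 170. ]
tb [-119.1  336.4  170. ]
knob [-40.9 -67.4  75. ]
can [   1.7 -102.4  198. ]
top ff z170 [  1.9  70.4 170. ]
tb [-137.   196.7  170. ]
tb [  2.9 121.  170. ]
tb [171.4  54.9 170. ]
tb [-139.8   90.5  170. ]
tb [145.3 -68.7 170. ]
knob [-33.3 -61.1  75. ]
can [  -4.3 -107.8  198. ]
knobtop [-30.8 -60.5  95. ] tb knob top [ -0.7 131.2 222. ]
knob0 world [521.5 -31.5  75. ] pivotL [597.2 -57.2  75. ]
{'time': np.float64(1.8), 'joint_pos': array([ 1.6,  0. ,  0.1, -0. , -1.6, -0.3]), 'qd': array([-0.,  0., -0.,  0.,  0., -0.]), 'effort': array([ -0. , -36.8,  34.7,   6.9,  -0. ,  -0. ]), 'ee_pos': array([186.9, 570.1, 303.9]), 'tcp_rot': array([ 3.1, -0.5, -0. ]), 'ft_force': array([-0.6,  0.2,  0.4]), 'moment': array([-0., -0., -0.]), 'grip_force': np.float64(0.0), 'opening': np.float64(85.338)}
[[ 1.  -0.3 -0. ]
 [-0.3 -1.  -0. ]
 [ 0.   0.  -1. ]]
```

```bash
cat > go.py <<'E'
# usage: go.py x y z tilt_deg ahead : comparator-frame mm point to be reached by the point 'ahead' mm in front of TCP
import sys; from h import *
np.set_printoptions(precision=4,suppress=True)
Q=(540.6,34.4,.1736)
x,y,z,tilt,ah=map(float,sys.argv[1:])
Rc=Ro.from_euler("z",Q[2]); Rt=Rc*Ro.from_euler("x",np.pi)*Ro.from_euler("y",np.radians(tilt))
s=arm.sense(); R=Ro.from_rotvec(s["tcp_rot"]); p=np.array(s["ee_pos"])
tg=Rc.apply([x,y,z])+[Q[0],Q[1],0]-ah*Rt.apply([0,0,1])
print("turn units",np.degrees((R.inv()*Rt).as_rotvec())/6,"shift m, current axes",R.inv().apply(tg-p)/1000,"target axes",Rt.inv().apply(tg-p)/1000)
print("now: comp-frame tip(73)",Rc.inv().apply(p+73*R.apply([0,0,1])-[Q[0],Q[1],0]),"F comp",Rc.inv().apply(s["ft_force"]),"t",s["time"],"open",s["opening"],s["grip_force"])
E
python3 go.py 0 176 190 0 73; python3 -m inch '0 0 0 0 0 -.8;0 0 0 0 0 -.8;0 0 0 0 0 -.8;0 0 0 0 0 -.8;0 0 0 0 0 -.8;0 0 0 0 0 -.7' -1 60; python3 go.py 0 176 190 0 73
```

```text
turn units [ 0.0005  0.0001 -4.6828] shift m, current axes [0.4201 0.2436 0.0409] target axes [0.2559 0.4128 0.0409]
now: comp-frame tip(73) [-255.8578  588.7791  230.8737] F comp [-0.517   0.3303  0.4139] t 1.8 open 85.33837817108477 0.0
time: 2.3
ee_pos: [186.9, 570.1, 303.9]
tcp_rot: [3.129, 0.282, -0.0]
ft_force: [-0.0, -0.8, -0.7]
opening: 12.3
grip_force: 0.0
turn units [0.0008 0.0001 0.0569] shift m, current axes [0.2534 0.4143 0.0409] target axes [0.2558 0.4128 0.0409]
now: comp-frame tip(73) [-255.8321  588.7649  230.8528] F comp [-0.1697 -0.8198 -0.6797] t 2.3 open 12.33320455310514 0.0
```

```bash
python3 -m inch '.0127 .0207 0 0 0 .057;.0127 .0207 0 0 0 0;.0127 .0207 0 0 0 0;.0127 .0207 0 0 0 0;.0127 .0207 0 0 0 0;.0127 .0207 0 0 0 0;.0127 .0207 0 0 0 0;.0127 .0207 0 0 0 0;.0127 .0207 0 0 0 0;.0127 .0207 0 0 0 0'; python3 -m inch '.0127 .0207 0 0 0 0;.0127 .0207 0 0 0 0;.0127 .0207 0 0 0 0;.0127 .0207 0 0 0 0;.0127 .0207 0 0 0 0;.0127 .0207 0 0 0 0;.0127 .0207 0 0 0 0;.0127 .0207 0 0 0 0;.0127 .0207 0 0 0 0;0 0 0 0 0 0';python3 go.py 0 176 190 0 73
```

```text
time: 3.13
ee_pos: [347.7, 386.6, 304.1]
tcp_rot: [-3.13, -0.266, -0.0]
ft_force: [0.5, -0.2, 0.6]
opening: 0.0
grip_force: 0.0
time: 3.97
ee_pos: [492.9, 220.7, 303.8]
tcp_rot: [3.13, 0.261, 0.0]
ft_force: [-0.9, 0.0, 0.3]
opening: -0.2
grip_force: 0.0
turn units [ 0.011   0.0004 -0.0704] shift m, current axes [0.015  0.0155 0.0408] target axes [0.0148 0.0157 0.0408]
now: comp-frame tip(73) [-14.8385 191.615  230.7777] F comp [-0.9077  0.1949  0.2658] t 3.9667 open -0.1760362859792725 0.0
```

```bash
python3 -m inch '.0075 .0078 .005 0 0 -.07;.0075 .0078 .005 0 0 0;0 0 .01 0 0 0;0 0 .01 0 0 0;0 0 .01 0 0 0;0 0 0 0 0 0';python3 go.py 0 176 190 0 73
python3 - <<'E'
from h import *
p=arm.read_camera("side"); cv2.imwrite("pics/s2.png",cv2.resize(p["pixels"][140:300,200:380],(800,711))[:600])
E
```

```text
time: 4.47
ee_pos: [507.6, 210.6, 260.6]
tcp_rot: [3.128, 0.278, -0.007]
ft_force: [-0.7, 0.6, -0.3]
opening: -0.1
grip_force: 0.0
turn units [0.0129 0.0415 0.0345] shift m, current axes [ 0.0021  0.0032 -0.0024] target axes [ 0.0021  0.0032 -0.0024]
now: comp-frame tip(73) [ -2.4424 179.1167 187.5658] F comp [-0.5548  0.7425 -0.3471] t 4.4667 open -0.0944608071014079 0.0
```

View pics/s2.png

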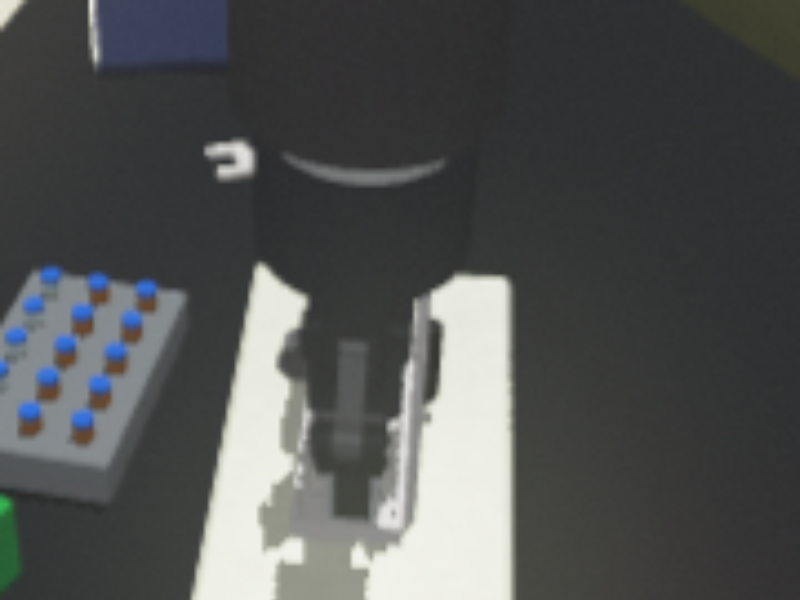

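The picture shows the shut fingers centred in the shelf just above its end lip (full picture about (255,279)), outside the block. Next I push along -y.

```bash
python3 -m inch '.001 .004 -.001 0 0 0;.001 .004 0 0 0 0;0 .004 0 0 0 0;0 .004 0 0 0 0;0 .004 0 0 0 0;0 0 0 0 0 0';python3 go.py 0 115 190 0 73;python3 -m inch '0 .003 0 0 0 0;0 .003 0 0 0 0;0 .003 0 0 0 0;0 .003 0 0 0 0;0 0 0 0 0 0';python3 go.py 0 115 190 0 73
```

```text
time: 5.02
ee_pos: [514.4, 190.7, 265.6]
tcp_rot: [-3.129, -0.276, -0.002]
ft_force: [-0.9, 1.3, -0.2]
opening: 0.0
grip_force: 0.4
turn units [-0.0049 -0.0112  0.0251] shift m, current axes [-0.0013  0.0434  0.0025] target axes [-0.0012  0.0434  0.0026]
now: comp-frame tip(73) [  1.2499 158.4762 192.5526] F comp [-0.6192  1.4228 -0.237 ] t 5.0167 open 0.012888851428433027 0.43111651204526424
time: 5.43
ee_pos: [516.4, 178.8, 265.2]
tcp_rot: [3.129, 0.277, 0.001]
ft_force: [0.0, 2.5, 0.9]
opening: 0.0
grip_force: 1.1
turn units [ 0.0024 -0.0036  0.027 ] shift m, current axes [-0.0012  0.0314  0.0022] target axes [-0.0011  0.0314  0.0022]
now: comp-frame tip(73) [  1.0935 146.4262 192.1503] F comp [0.4647 2.4311 0.8552] t 5.4333 open 0.013540872153436415 1.0551626980304718
```

```bash
python3 -m inch '0 .003 0 0 0 0;0 .003 0 0 0 0;0 .003 0 0 0 0';python3 -m inch '0 .002 0 0 0 0;0 .002 0 0 0 0;0 .001 0 0 0 0';python3 go.py 0 115 190 0 73;python3 - <<'E'
from h import *
p=arm.read_camera("top"); cv2.imwrite("pics/t2.png",cv2.resize(p["pixels"][180:260,180:290],(800,582)))
E
```

```text
time: 5.68
ee_pos: [517.8, 170.3, 265.0]
tcp_rot: [-3.129, -0.278, -0.0]
ft_force: [-0.3, 4.1, 3.1]
opening: -0.1
grip_force: 2.1
time: 5.93
ee_pos: [518.7, 165.3, 265.0]
tcp_rot: [-3.129, -0.277, -0.0]
ft_force: [-0.2, 4.4, 3.1]
opening: 0.0
grip_force: 2.2
turn units [-0.0001 -0.0017  0.029 ] shift m, current axes [-0.0011  0.0177  0.002 ] target axes [-0.0011  0.0177  0.002 ]
now: comp-frame tip(73) [  1.0945 132.7145 192.0313] F comp [0.5207 4.3812 3.0738] t 5.9333 open 0.017784484995523646 2.221306934952736
```

View pics/t2.png

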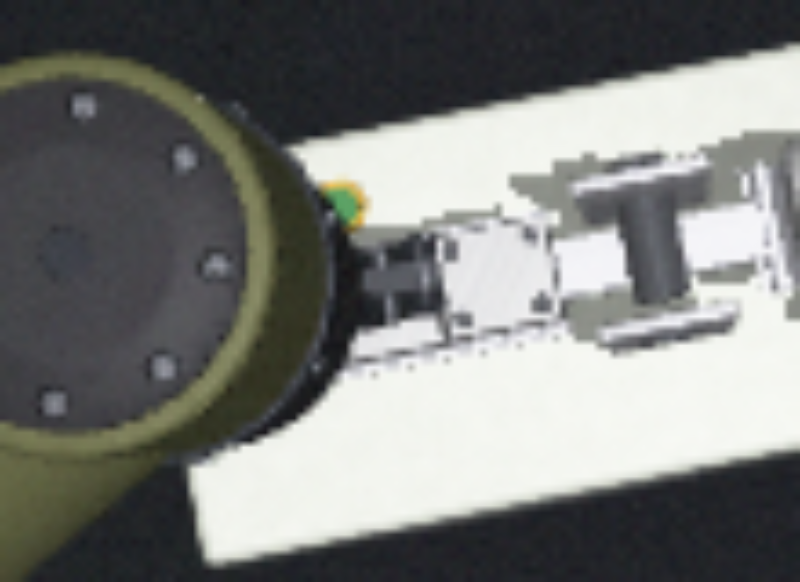

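The crop shows the fixed block with its screws at about (218,248) in the full picture. The gripper hides the loose block, so I carry on by force.

```bash
for i in 1 ; do python3 -m inch '0 .0015 -.0005 0 0 0;0 .0015 0 0 0 0;0 0 0 0 0 0' | grep -E 'ft|pos';python3 -m inch '0 .0015 0 0 0 0;0 .0015 0 0 0 0;0 0 0 0 0 0'| grep -E 'ft|pos'; done; python3 go.py 0 115 190 0 73
```

```text
ee_pos: [518.9, 163.3, 265.1]
ft_force: [-2.9, 6.5, 2.1]
ee_pos: [519.0, 162.7, 265.1]
ft_force: [-7.0, 16.1, 3.9]
turn units [-0.0634 -0.0039  0.0551] shift m, current axes [-0.001   0.0151  0.002 ] target axes [-0.0009  0.0151  0.0021]
now: comp-frame tip(73) [  0.9472 130.6118 192.1493] F comp [-4.1568 17.0262  3.885 ] t 6.4833 open 0.19546458872099598 8.734196039149538
```

Force jumped to 17 N with the finger back about 115 mm along the beam, which is consistent with flush. Backing off and checking.

```bash
python3 -m inch '0 -.004 0 0 0 0;0 -.01 0 0 0 0;0 -.02 -.01 0 0 0;0 -.02 -.02 0 0 0;0 -.03 -.03 0 0 0;0 -.03 -.03 0 0 0;-.025 -.025 -.01 0 0 0;-.025 -.025 0 0 0 0;-.025 -.02 0 0 0 0;-.03 0 0 0 0 0'; python3 -m inch '-.035 0 0 0 0 0;-.035 0 0 0 0 0;-.03 0 0 0 0 0';python3 - <<'E'
from h import *
P={n:arm.read_camera(n) for n in("side","top")}
a=P["top"]["pixels"][180:260,180:290];b=P["side"]["pixels"][180:260,230:340]
cv2.imwrite("pics/t3.png",cv2.resize(np.hstack([a,b]),(800,291),interpolation=cv2.INTER_CUBIC))
E
python3 go.py -30 -62 75 45 62
```

```text
time: 7.32
ee_pos: [382.8, 323.2, 362.1]
tcp_rot: [3.125, 0.278, -0.004]
ft_force: [-0.3, 0.2, -0.0]
opening: -0.2
grip_force: 0.0
time: 7.57
ee_pos: [284.5, 302.7, 363.6]
tcp_rot: [3.127, 0.275, 0.0]
ft_force: [-0.1, 1.3, 0.1]
opening: 0.2
grip_force: 0.0
turn units [-0.0357  7.4857  0.0494] shift m, current axes [0.1304 0.3719 0.2461] target axes [-0.0802  0.3708  0.2683]
now: comp-frame tip(73) [-206.7671  308.8871  292.2762] F comp [-0.0637  1.1314  0.3003] t 7.6667 open -0.06532147919325863 0.0
```

View pics/t3.png

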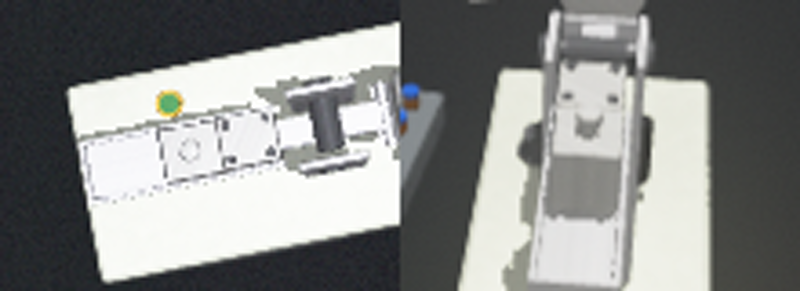

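Both views show the loose block (ring knob, top crop about (190,150)) touching the fixed block with no gap. Next I tilt and approach the lever knob.

```bash
python3 -m inch '0 .015 0 0 .75 0;0 .015 0 0 .75 0;0 .015 0 0 .75 0;0 .015 0 0 .75 0;0 .015 0 0 .75 0;0 .015 0 0 .75 0;0 .015 0 0 .75 0;0 .015 0 0 .75 0;0 .015 0 0 .75 0;0 .015 0 0 .75 0' -0.3;python3 go.py -30 -62 75 45 62;python3 -m inch '0 .03 0 0 0 0;0 .03 0 0 0 0;0 .03 0 0 0 0;0 .03 0 0 0 0;0 .03 0 0 0 0;0 .03 0 0 0 0;0 .03 0 0 0 0;0 0 0 0 0 0'; python3 go.py -30 -62 75 45 62
```

```text
time: 8.5
ee_pos: [312.2, 155.4, 364.3]
tcp_rot: [-2.831, -0.25, -1.18]
ft_force: [-0.7, -70.1, -31.0]
opening: 29.7
grip_force: 0.0
turn units [ 0.0153 -0.0413  0.0289] shift m, current axes [-0.0833  0.2199  0.2656] target axes [-0.0815  0.2206  0.2656]
now: comp-frame tip(73) [-152.19    158.4717  312.9326] F comp [-12.849  -68.9526 -30.956 ] t 8.5 open 29.677810768749563 0.0
time: 9.17
ee_pos: [377.6, -37.1, 383.2]
tcp_rot: [-2.87, -0.215, -1.149]
ft_force: [-1.2, 0.3, 0.7]
opening: 29.8
grip_force: 0.0
turn units [ 0.2731  0.2378 -0.1179] shift m, current axes [-0.1103  0.0138  0.2603] target axes [-0.1169  0.0198  0.257 ]
now: comp-frame tip(73) [-122.572   -44.3121  330.3555] F comp [-1.1774  0.4681  0.7286] t 9.1667 open 29.802281917795135 0.0
```

```bash
python3 -m inch '-.005 0 .01 .14 .12 -.06;-.01 .002 .015 .14 .12 -.06;-.012 .004 .015 0 0 0;-.015 .004 .015 0 0 0;-.015 .004 .015 0 0 0;-.015 .004 .015 0 0 0;-.015 .002 .015 0 0 0;-.015 0 .012 0 0 0;-.010 0 .006 0 0 0;0 0 0 0 0 0'; python3 go.py -30 -62 75 45 62
```

```text
time: 10.0
ee_pos: [407.1, -55.3, 226.9]
tcp_rot: [-2.827, -0.28, -1.138]
ft_force: [0.4, 0.1, -0.6]
opening: 29.5
grip_force: 0.0
turn units [-0.2247  0.1838  0.1357] shift m, current axes [-0.0222 -0.0006  0.1286] target axes [-0.0247 -0.0033  0.1281]
now: comp-frame tip(73) [-96.3758 -63.6169 174.3044] F comp [ 0.4152 -0.0146 -0.5743] t 10.0 open 29.50321212282527 0.0
```

```bash
python3 -m inch '-.008 -.001 .008 -.11 .09 .07;-.008 -.001 .01 -.11 .09 .07;-.008 -.001 .012 0 0 0;0 0 .012 0 0 0;0 0 .012 0 0 0;0 0 .008 0 0 0;0 0 0 0 0 0'; python3 go.py -30 -62 75 45 62
python3 - <<'E'
from h import *
a=arm.read_camera("top")["pixels"][180:260,230:340];b=arm.read_camera("side")["pixels"][150:260,220:340]
cv2.imwrite("pics/t4.png",np.hstack([cv2.resize(a,(400,291)),cv2.resize(b,(400,291))]))
E
```

```text
time: 10.58
ee_pos: [426.8, -63.7, 194.3]
tcp_rot: [-2.818, -0.263, -1.131]
ft_force: [-0.4, -0.2, -0.3]
opening: 29.8
grip_force: 0.0
turn units [-0.2974  0.1899 -0.0014] shift m, current axes [-0.0125 -0.0121  0.0931] target axes [-0.0143 -0.015   0.0924]
now: comp-frame tip(73) [-78.4762 -74.7433 141.6999] F comp [-0.4678 -0.1072 -0.3282] t 10.5833 open 29.813675395215544 0.0
```

View pics/t4.png

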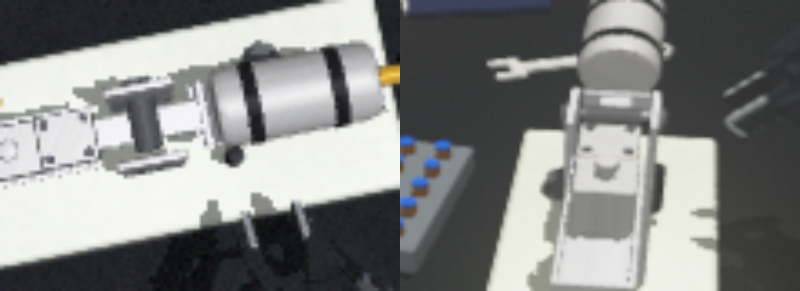

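The top crop shows the knob at about (234,155), with the two fingers short of it and offset toward -y. I correct y and the turn slowly, then insert.

```bash
python3 -m inch '0 -.003 0 -.1 .06 0;0 -.003 0 -.1 .06 0;-.004 -.003 .004 -.1 .06 0;-.004 -.003 .006 0 0 0;-.004 -.003 .006 0 0 0;0 0 .006 0 0 0;0 0 .006 0 0 0;0 0 0 0 0 0'; python3 go.py -30 -62 75 45 62
python3 - <<'E'
from workcell import arm
s=arm.sense();print(s["joint_pos"],s["qd"])
E
```

```text
time: 11.35
ee_pos: [449.8, -58.5, 178.6]
tcp_rot: [-2.828, -0.257, -1.14]
ft_force: [1.0, -0.5, -0.8]
opening: 30.2
grip_force: 0.0
turn units [-0.1706  0.1725  0.0016] shift m, current axes [-0.0187 -0.0127  0.0653] target axes [-0.0199 -0.0138  0.0647]
now: comp-frame tip(73) [-54.8497 -74.5225 126.1114] F comp [ 0.9056 -0.6179 -0.7818] t 11.35 open 30.155119403729415 0.0
[ 0.40712851 -1.05885678 -1.08247817  0.20089609 -0.80069972  1.26118788] [ 0.00494296 -0.02678792  0.00689786  0.0090488  -0.03994804  0.00066   ]
```

```bash
python3 -m inch '0 -.003 .006 -.08 0 0;-.002 -.003 .006 -.08 0 0;-.003 -.003 .006 0 0 0;-.003 -.003 .006 0 0 0;-.003 -.002 .006 0 0 0;-.003 0 0 0 0 0;0 0 0 0 0 0'; python3 go.py -30 -62 75 45 62
python3 - <<'E'
from workcell import arm
s=arm.sense();print(s["joint_pos"],s["qd"])
E
```

```text
time: 11.93
ee_pos: [468.7, -50.9, 156.9]
tcp_rot: [-2.839, -0.256, -1.125]
ft_force: [0.6, -1.0, 0.7]
opening: 29.7
grip_force: 0.0
turn units [-0.1361  0.2848  0.0019] shift m, current axes [-0.0175 -0.0091  0.0359] target axes [-0.0186 -0.0096  0.0352]
now: comp-frame tip(73) [-35.5296 -70.5313 103.7298] F comp [ 0.4083 -1.0945  0.6907] t 11.9333 open 29.681008041400162 0.0
[ 0.40324571 -0.9491614  -1.08209903  0.22115562 -0.70528849  1.23347642] [ 0.0031591  -0.01758704  0.00697631  0.01687352 -0.00231791 -0.01301882]
```

```bash
python3 go.py -32 -62 78 36 62; python3 -m inch '0 -.003 0 -.1 -.3 0;0 -.003 0 -.06 -.3 0;0 -.003 0 0 -.3 0;0 0 0 0 -.3 0;0 0 0 0 0 0'; python3 go.py -32 -62 78 36 62
python3 - <<'E'
from workcell import arm
s=arm.sense();print(s["joint_pos"],s["qd"])
E
```

```text
turn units [-0.1356 -1.2151  0.0126] shift m, current axes [-0.0072 -0.0091  0.0328] target axes [-0.003  -0.0096  0.0333]
now: comp-frame tip(73) [-35.5296 -70.5313 103.7298] F comp [ 0.4083 -1.0945  0.6907] t 11.9333 open 29.681008041400162 0.0
time: 12.35
ee_pos: [467.8, -41.5, 159.2]
tcp_rot: [-2.927, -0.255, -0.957]
ft_force: [0.4, 0.4, -0.2]
opening: 29.6
grip_force: 0.0
turn units [ 0.021  -0.0363  0.0088] shift m, current axes [-0.0051 -0.0003  0.0347] target axes [-0.005  -0.0002  0.0347]
now: comp-frame tip(73) [-41.7089 -62.3615 100.2605] F comp [ 0.4806  0.3022 -0.1723] t 12.35 open 29.643205409441574 0.0
[ 0.43416561 -0.85291881 -0.9938022   0.21154318 -0.82578831  1.21518854] [-0.00422782 -0.02931449 -0.04232853  0.01919789  0.04508772 -0.0248793 ]
```

Reach is good now, so I insert along the tool axis.

```bash
python3 -m inch '-.002 0 .006 0 0 0;-.002 0 .006 0 0 0;0 0 .006 0 0 0;0 0 .006 0 0 0;0 0 .006 0 0 0;0 0 .004 0 0 0;0 0 0 0 0 0'; python3 go.py -32 -62 78 36 62
python3 - <<'E'
from h import *
a=arm.read_camera("top")["pixels"][180:260,230:340]
cv2.imwrite("pics/t5.png",cv2.resize(a,(800,582)))
print(arm.sense()["joint_pos"])
E
```

```text
time: 12.93
ee_pos: [483.8, -39.1, 126.5]
tcp_rot: [-2.929, -0.254, -0.954]
ft_force: [0.7, 0.3, -1.3]
opening: 30.2
grip_force: 0.0
turn units [ 0.028  -0.011   0.0066] shift m, current axes [ 0.0011 -0.0006 -0.0012] target axes [ 0.0011 -0.0006 -0.0012]
now: comp-frame tip(73) [-25.6321 -62.8365  67.5117] F comp [ 0.7289  0.1427 -1.3416] t 12.9333 open 30.233189687356077 0.0
[ 0.41581552 -0.7566989  -1.00928998  0.22173814 -0.7150004   1.20581655]
```

View pics/t5.png

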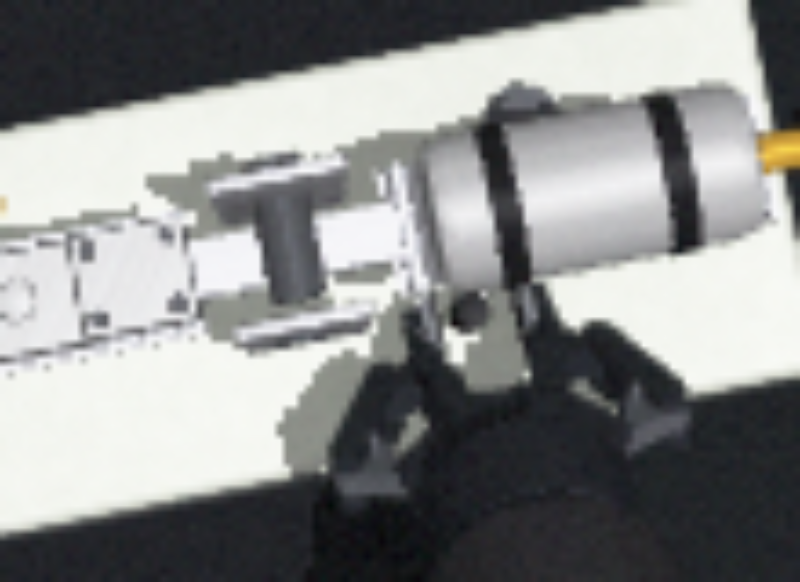

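Knob at crop (468,312), centred between the fingers. Now I narrow the cage and swing the lever.

```bash
python3 -m inch '0 0 0 0 0 0;0 0 0 0 0 0;0 0 0 0 0 0' -0.48 20|tail -3; python3 -m inch '-.0008 .004 -.0006 0 0 0;-.0008 .004 -.0006 0 0 0;-.0008 .004 -.0006 0 0 0;-.0008 .004 -.0006 0 0 0;-.0008 .004 -.0006 0 0 0;0 0 0 0 0 0'; python3 go.py -38 -82 78 36 62;  python3 -m inch '-.0006 .004 -.0004 0 0 0;-.0004 .004 -.0003 0 0 0;-.0002 .004 0 0 0 0;0 .004 0 0 0 0;0 .004 0 0 0 0;0 0 0 0 0 0'; python3 go.py -40 -104 78 36 62
```

```text
ft_force: [0.2, 0.7, 0.2]
opening: 22.0
grip_force: 0.0
time: 13.73
ee_pos: [482.4, -60.4, 128.2]
tcp_rot: [-2.928, -0.253, -0.957]
ft_force: [0.1, -0.4, -1.0]
opening: 22.2
grip_force: 0.1
turn units [ 0.0308 -0.0317 -0.0022] shift m, current axes [-0.0006 -0.0013 -0.0004] target axes [-0.0006 -0.0013 -0.0004]
now: comp-frame tip(73) [-30.6087 -83.5724  69.291 ] F comp [ 0.0616 -0.4647 -0.9735] t 13.7333 open 22.23338936985785 0.06466152146458626
time: 14.23
ee_pos: [484.6, -80.2, 128.1]
tcp_rot: [-2.928, -0.253, -0.957]
ft_force: [-0.4, 0.6, 0.7]
opening: 22.4
grip_force: 0.0
turn units [ 0.0307 -0.0306  0.0002] shift m, current axes [-0.0012  0.0007 -0.001 ] target axes [-0.0012  0.0007 -0.0009]
now: comp-frame tip(73) [ -31.8183 -103.4901   69.1749] F comp [-0.3261  0.7046  0.6548] t 14.2333 open 22.43624288185221 0.0
```

```bash
python3 -m inch '.0002 .003 .0002 0 0 0;.0002 .003 .0002 0 0 0;.0004 .003 .0003 0 0 0;.0004 .003 .0003 0 0 0;.0006 .003 .0005 0 0 0;.0006 .003 .0005 0 0 0;.0007 .003 .0005 0 0 0;.0007 .003 .0005 0 0 0;.0007 .003 .0006 0 0 0;.0007 .003 .0006 0 0 0'; python3 -m inch '.0006 .002 .0005 0 0 0;.0006 .002 .0005 0 0 0;.0006 .002 .0005 0 0 0;.0006 .002 .0005 0 0 0;0 0 0 0 0 0'; python3 go.py -32 -142 78 36 62
```

```text
time: 15.07
ee_pos: [496.4, -108.2, 127.8]
tcp_rot: [-2.927, -0.255, -0.957]
ft_force: [-2.3, 2.9, 1.0]
opening: 22.5
grip_force: 1.0
time: 15.48
ee_pos: [500.9, -115.2, 127.7]
tcp_rot: [-2.927, -0.254, -0.957]
ft_force: [-2.8, 3.2, 1.6]
opening: 22.7
grip_force: 2.0
turn units [ 0.0181 -0.0325  0.0026] shift m, current axes [-0.0025  0.0016 -0.0024] target axes [-0.0025  0.0016 -0.0024]
now: comp-frame tip(73) [ -21.8669 -140.5802   68.7488] F comp [-2.2344  3.6097  1.5962] t 15.4833 open 22.682575090306372 1.9698400050401688
```

```bash
python3 -m inch '-.001 .002 -.001 0 0 0;0 .001 0 0 0 0;0 0 0 0 0 0'; python3 go.py -32 -142 78 36 62; python3 -m inch '0 .001 0 0 0 0;0 .001 0 0 0 0;0 0 0 0 0 0'; python3 go.py -32 -142 78 36 62
```

```text
time: 15.73
ee_pos: [500.4, -116.1, 127.6]
tcp_rot: [-2.922, -0.255, -0.958]
ft_force: [-0.2, 17.0, 0.1]
opening: 22.0
grip_force: 8.4
turn units [-0.0215 -0.0507 -0.0021] shift m, current axes [-0.002   0.0007 -0.0022] target axes [-0.002   0.0007 -0.0021]
now: comp-frame tip(73) [ -22.3435 -141.1451   68.7697] F comp [ 2.7408 16.7982  0.0697] t 15.7333 open 21.992492536099533 8.368366062641144
time: 15.98
ee_pos: [500.7, -116.7, 127.5]
tcp_rot: [-2.92, -0.256, -0.956]
ft_force: [-7.7, 26.8, 3.2]
opening: 21.9
grip_force: 13.8
turn units [-0.0468 -0.0477 -0.0032] shift m, current axes [-0.0021  0.     -0.0023] target axes [-0.0021  0.     -0.0023]
now: comp-frame tip(73) [ -22.1968 -141.6017   68.6985] F comp [-2.9872 27.732   3.2264] t 15.9833 open 21.885562123445816 13.776699006557465
```

At the stop. I back off, open the cage and withdraw along the tool axis.

```bash
python3 -m inch '0 -.003 0 0 0 0;0 -.003 0 0 0 0;0 0 0 0 0 0;0 0 0 0 0 0' -0.3; python3 go.py -32 -138 78 36 62; python3 -m inch '0 0 -.01 0 0 0;0 0 -.015 0 0 0;0 0 -.015 0 0 0;0 0 -.01 0 0 0;0 0 0 0 0 0;0 0 0 0 0 0;0 0 0 0 0 0;0 0 0 0 0 0;0 0 0 0 0 0;0 0 0 0 0 0'
python3 - <<'E'
from h import *
a=arm.read_camera("top")["pixels"][180:260,230:340];b=arm.read_camera("side")["pixels"][150:260,220:340]
cv2.imwrite("pics/t6.png",np.hstack([cv2.resize(a,(400,291)),cv2.resize(b,(400,367))[:291]]))
E
python3 -m inch '0 0 0 0 0 0;0 0 0 0 0 0;0 0 0 0 0 0;0 0 0 0 0 0;0 0 0 0 0 0;0 0 0 0 0 0;0 0 0 0 0 0;0 0 0 0 0 0;0 0 0 0 0 0;0 0 0 0 0 0'; python3 -m inch '0 0 0 0 0 0;0 0 0 0 0 0;0 0 0 0 0 0;0 0 0 0 0 0;0 0 0 0 0 0;0 0 0 0 0 0;0 0 0 0 0 0;0 0 0 0 0 0;0 0 0 0 0 0;0 0 0 0 0 0';python3 go.py -32 -138 78 36 62
```

```text
time: 16.32
ee_pos: [499.1, -114.7, 127.8]
tcp_rot: [-2.928, -0.255, -0.957]
ft_force: [-0.7, 0.0, 0.5]
opening: 30.0
grip_force: 0.0
turn units [ 0.0278 -0.0319  0.011 ] shift m, current axes [-0.0012 -0.0017 -0.0014] target axes [-0.0013 -0.0017 -0.0013]
now: comp-frame tip(73) [ -23.5332 -139.8734   68.8942] F comp [-0.6852  0.1613  0.4553] t 16.3167 open 29.950387215247396 0.0
time: 17.15
ee_pos: [470.0, -119.4, 167.4]
tcp_rot: [-2.928, -0.255, -0.955]
ft_force: [0.8, 0.2, 0.2]
opening: 29.9
grip_force: 0.0
time: 18.08
ee_pos: [470.0, -119.4, 168.2]
tcp_rot: [-2.927, -0.255, -0.957]
ft_force: [0.0, 0.6, -0.2]
opening: 30.3
grip_force: 0.0
time: 18.92
ee_pos: [470.0, -119.4, 168.2]
tcp_rot: [-2.927, -0.255, -0.957]
ft_force: [-0.2, -0.4, -0.3]
opening: 29.9
grip_force: 0.0
turn units [ 0.0233 -0.0326  0.007 ] shift m, current axes [-0.0013 -0.0014  0.0486] target axes [-0.0012 -0.0013  0.0486]
now: comp-frame tip(73) [ -52.9572 -139.502   109.2655] F comp [-0.2599 -0.4028 -0.2711] t 18.9167 open 29.87347355246754 0.0
```

View pics/t6.png

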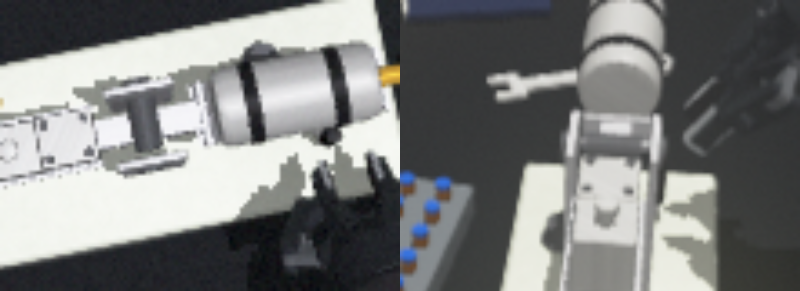

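Knob at crop (332,133), the released position, and the beam looks level. I check that it is still by differencing frames.

```bash
cat > d.py <<'E'
from h import *
L=[arm.read_camera("side")["pixels"][150:250,220:320].astype(int) for _ in range(8)]
print([int((abs(l-L[0]).max(2)>25).sum()) for l in L])
E
python3 d.py; Z='0 0 0 0 0 0'; python3 -m inch '0 0 0 0 0 0;0 0 0 0 0 0;0 0 0 0 0 0;0 0 0 0 0 0;0 0 0 0 0 0;0 0 0 0 0 0;0 0 0 0 0 0;0 0 0 0 0 0;0 0 0 0 0 0;0 0 0 0 0 0' >/dev/null; python3 -m inch '0 0 0 0 0 0;0 0 0 0 0 0;0 0 0 0 0 0;0 0 0 0 0 0;0 0 0 0 0 0;0 0 0 0 0 0;0 0 0 0 0 0;0 0 0 0 0 0;0 0 0 0 0 0;0 0 0 0 0 0' | head -1; python3 d.py
```

```text
[0, 0, 0, 0, 0, 0, 0, 0]
time: 20.98
[0, 0, 0, 0, 0, 0, 0, 0]
```

Still for over 4 s. Next I re-insert and swing the lever back.

```bash
python3 -m inch '-.0012 -.0014 .008 0 0 0;0 0 .01 0 0 0;0 0 .01 0 0 0;0 0 .01 0 0 0;0 0 .01 0 0 0;0 0 0 0 0 0'; python3 -m inch '0 0 0 0 0 0;0 0 0 0 0 0;0 0 0 0 0 0' -0.48; python3 go.py -32 -138 78 36 62; python3 -m inch '-.0006 -.003 -.0005 0 0 0;-.0006 -.003 -.0005 0 0 0;-.0006 -.003 -.0005 0 0 0;-.0006 -.003 -.0005 0 0 0;-.0006 -.003 -.0005 0 0 0;-.0006 -.003 -.0004 0 0 0;-.0006 -.003 -.0004 0 0 0;-.0004 -.003 -.0003 0 0 0;-.0002 -.003 0 0 0 0;0 -.003 0 0 0 0'; python3 go.py -40 -104 78 36 62
```

```text
time: 21.88
ee_pos: [496.5, -113.2, 125.8]
tcp_rot: [-2.929, -0.254, -0.951]
ft_force: [-0.1, -0.2, -0.5]
opening: 30.0
grip_force: 0.0
time: 22.13
ee_pos: [496.9, -113.4, 129.4]
tcp_rot: [-2.927, -0.255, -0.958]
ft_force: [0.0, -0.2, 0.7]
opening: 22.1
grip_force: 0.0
turn units [ 0.0249 -0.0418  0.0084] shift m, current axes [-0.0006 -0.0001  0.0011] target axes [-0.0006 -0.0001  0.0011]
now: comp-frame tip(73) [ -25.4303 -138.2653   70.5306] F comp [-0.0248 -0.1577  0.6804] t 22.1333 open 22.080986298937265 0.0
time: 22.97
ee_pos: [485.6, -84.7, 128.7]
tcp_rot: [-2.927, -0.255, -0.957]
ft_force: [-0.5, -3.9, 1.1]
opening: 22.2
grip_force: 1.6
turn units [ 0.024  -0.0321  0.007 ] shift m, current axes [-0.0017 -0.0038 -0.0005] target axes [-0.0017 -0.0038 -0.0005]
now: comp-frame tip(73) [ -31.6622 -107.9455   69.8035] F comp [-1.2005 -3.7952  1.0537] t 22.9667 open 22.175982274295585 1.571480892598629
```

Next: to y ≈ -60, following the second half of the arc.

```bash
python3 -m inch '-.001 -.003 0 0 0 0;0 -.003 0 0 0 0;0 -.003 0 0 0 0;.0002 -.003 .0002 0 0 0;.0004 -.003 .0003 0 0 0;.0006 -.003 .0005 0 0 0;.0006 -.003 .0005 0 0 0;.0007 -.003 .0005 0 0 0;.0007 -.003 .0005 0 0 0;.0008 -.003 .0006 0 0 0'; python3 -m inch '.0008 -.003 .0006 0 0 0;.0008 -.003 .0006 0 0 0;.0008 -.003 .0006 0 0 0;.0008 -.002 .0006 0 0 0;0 -.002 0 0 0 0;0 -.001 0 0 0 0;0 0 0 0 0 0'; python3 go.py -31 -58 78 36 62
```

```text
time: 23.8
ee_pos: [484.7, -54.3, 127.8]
tcp_rot: [-2.927, -0.255, -0.957]
ft_force: [-0.7, -2.9, -0.0]
opening: 22.1
grip_force: 1.2
time: 24.38
ee_pos: [486.4, -39.8, 128.0]
tcp_rot: [-2.927, -0.255, -0.958]
ft_force: [0.7, -0.7, 0.0]
opening: 22.7
grip_force: 0.5
turn units [ 0.0193 -0.0386  0.0104] shift m, current axes [-0.0009 -0.0057 -0.0009] target axes [-0.0009 -0.0057 -0.0009]
now: comp-frame tip(73) [-23.0399 -63.8831  69.1279] F comp [ 0.5872 -0.7789  0.0184] t 24.3833 open 22.743521033850396 0.4681449942290783
```

```bash
python3 -m inch '0 -.002 0 0 0 0;0 -.002 0 0 0 0;0 -.001 0 0 0 0;0 0 0 0 0 0'; python3 go.py -31 -58 78 36 62;python3 -m inch '0 -.001 0 0 0 0;0 -.001 0 0 0 0;0 0 0 0 0 0'; python3 go.py -31 -58 78 36 62
```

```text
time: 24.72
ee_pos: [485.5, -35.0, 128.1]
tcp_rot: [-2.927, -0.255, -0.958]
ft_force: [2.6, -2.2, 0.3]
opening: 22.4
grip_force: 1.2
turn units [ 0.0221 -0.0381  0.0094] shift m, current axes [-0.0009 -0.0009 -0.0008] target axes [-0.0009 -0.0009 -0.0008]
now: comp-frame tip(73) [-23.1043 -59.0388  69.2031] F comp [ 2.2195 -2.6405  0.2912] t 24.7167 open 22.355892004707776 1.1855674535036087
time: 24.97
ee_pos: [485.1, -33.2, 128.0]
tcp_rot: [-2.927, -0.255, -0.957]
ft_force: [3.1, -2.7, 1.1]
opening: 22.0
grip_force: 1.5
turn units [ 0.0237 -0.0355  0.0083] shift m, current axes [-0.0008  0.001  -0.0008] target axes [-0.0008  0.001  -0.0008]
now: comp-frame tip(73) [-23.1664 -57.1536  69.0955] F comp [ 2.6088 -3.177   1.1488] t 24.9667 open 22.041502701488344 1.4885608479380608
```

```bash
python3 -m inch '0 -.001 0 0 0 0;0 -.001 0 0 0 0;0 0 0 0 0 0'; python3 -m inch '0 -.001 0 0 0 0;0 -.001 0 0 0 0;0 0 0 0 0 0'; python3 go.py -31 -58 78 36 62
```

```text
time: 25.22
ee_pos: [484.8, -31.2, 127.9]
tcp_rot: [-2.927, -0.255, -0.957]
ft_force: [2.9, -2.9, -0.2]
opening: 22.3
grip_force: 2.0
time: 25.47
ee_pos: [484.4, -30.5, 127.9]
tcp_rot: [-2.931, -0.254, -0.957]
ft_force: [11.2, -13.6, -2.8]
opening: 22.6
grip_force: 7.6
turn units [ 0.0532 -0.026   0.0126] shift m, current axes [-0.0005  0.0038 -0.0007] target axes [-0.0005  0.0037 -0.0007]
now: comp-frame tip(73) [-23.5471 -54.66    68.9164] F comp [  8.7116 -15.3408  -2.8174] t 25.4667 open 22.565670212565834 7.599384784698486
```

At the arrested stop. I release, centre on the knob and withdraw.

```bash
python3 -m inch '0 .003 0 0 0 0;0 .003 0 0 0 0;0 0 0 0 0 0;0 0 0 0 0 0' -0.3; python3 go.py -31 -62 78 36 62; python3 -m inch '0 0 -.01 0 0 0;0 0 -.01 0 0 0;0 0 -.015 0 0 0;0 0 -.015 0 0 0;0 0 -.015 0 0 0;0 0 -.01 0 0 0;0 0 -.005 0 0 0;0 0 0 0 0 0;0 0 0 0 0 0;0 0 0 0 0 0'
python3 - <<'E'
from h import *
p=arm.read_camera("top");a=p["pixels"][180:260,210:320];q=arm.read_camera("side");b=q["pixels"][150:260,220:340]
cv2.imwrite("pics/t7.png",np.hstack([cv2.resize(a,(400,291)),cv2.resize(b,(400,367))[:291]]))
for t in("solvent_bottle","vial_rack","spanner"):print(t,[r["point"] for r in arm.pinpoint(t,p)[:1]],[r["point"] for r in arm.pinpoint(t,q)[:1]])
E
```

```text
time: 25.8
ee_pos: [485.4, -35.2, 127.6]
tcp_rot: [-2.927, -0.254, -0.956]
ft_force: [0.4, -1.4, -0.4]
opening: 29.8
grip_force: 0.0
turn units [ 0.0209 -0.0288  0.0022] shift m, current axes [-0.0005  0.003  -0.001 ] target axes [-0.0005  0.003  -0.001 ]
now: comp-frame tip(73) [-23.3197 -59.1353  68.7191] F comp [ 0.192  -1.4523 -0.3726] t 25.8 open 29.781013817063698 0.0
time: 26.63
ee_pos: [438.9, -43.1, 191.3]
tcp_rot: [-2.928, -0.255, -0.955]
ft_force: [-0.6, 0.9, -0.3]
opening: 29.8
grip_force: 0.0
solvent_bottle [[226.0, 161.8]] [[387.4, 243.8]]
vial_rack [[154.1, 290.2]] [[229.6, 217.9]]
spanner [[178.2, 393.9]] [[174.4, 274.0]]
```

View pics/t7.png

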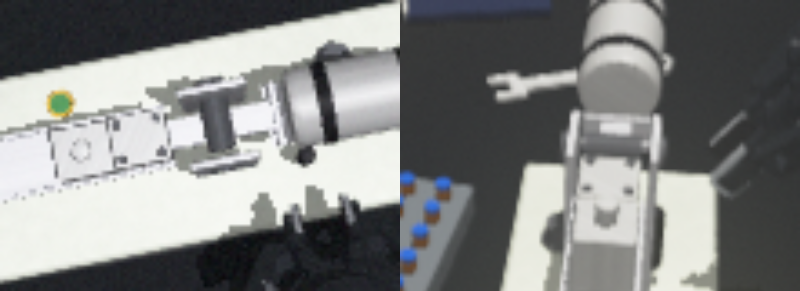

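The knob is back at the arrested position (crop (305,153), 35 px below the canister line as at the start). The block is flush, the beam is level, the hand is clear and the bystanders have not moved.

```bash
python3 -c "
from workcell import arm
print(arm.finish_job())"
```

```text
the job is handed in; nothing more can be done
None
```

I handed the job in at about 27 s of the 72 s allowed, and the hand-in returned no verdict. By the pictures and contact forces, the block is flush, the beam hung level and still for over 4 s with the hand off, the lever is back at arrested, and the bottle, rack and spanner have not moved.

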